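# Press a brass stud into a writing board with bench locking pliers

### The job

Slide the little writing board fully home into the throat of the bench-mounted locking pliers, squeeze the two handles together until the pliers snap over centre and stay locked with nothing holding them, so that the brass stud is pressed fully into the board, then push the release lever's thumb tab away from the moving handle until the pliers spring wide open by themselves. Press the stud only with the pliers and open them only with the lever; go gently, never more than 35 N on a handle or 25 N on the tab, and leave the inkpot, bowl, pen and hammer beside the pliers where they are.

Things in the scene. Friction and masses are not known exactly. Their poses are not given: they have to be found in the camera images.
- stand: pale wooden base plank 480 x 130 x 22 mm, fixed to the table, carrying everything below. Its origin is on the table top, directly under the jaw pivot. Its x axis runs along the pliers: handles and release tab at +x, jaws and writing board at -x; its y axis points from the fixed handle to the moving handle; z is up. The plank spans x from -295 to +185 mm. All positions called 'stand x/y/z' are in this frame. The middle plane of the pliers is at z = 60 mm
- fixed_grip: fixed steel handle bar of the pliers, immovable: stand x 20 to 134 mm, 10 mm thick (stand y -5 to +5 mm), z 51 to 69 mm. Under it one post only, at stand x 90 to 110 mm, 10 mm thick like the bar, down to the plank. Its origin is on the bar's centreline over the jaw pivot, z = 60 mm; axes as the stand's
- fixed_squeeze (a point): point on the fixed handle's centreline, stand (85, 0, 60) mm, where to squeeze
- moving_grip: the bar of the moving steel handle, 10 mm thick and 20 mm tall (z 50 to 70 mm), 42 to 138 mm from its pin; origin at the pin end on the bar's centreline, its x axis runs along the bar to the free end, y away from the fixed handle. Locked, it lies parallel to the fixed handle with its centreline at stand y = 20 mm (faces y 15 and 25 mm), ending at stand x = 146 mm, so the pair measures 30 mm over the outsides. Open, it is splayed out by 0.50 rad
- moving_squeeze (a point): point on the moving handle's centreline, 77 mm from its pin, where to squeeze; 54 mm from the fixed handle's centreline when open (about 66 mm over the outsides there), 20 mm when locked
- handle (a joint): turn of the moving handle, rad: 0 wide open, 0.74 locked against its stop. It moves lightly until the jaw meets the stud (at about 0.2 to 0.3), then needs a slowly rising squeeze, peaking at some 10 to 16 N on each handle at the squeeze points when done slowly, more when quick (it differs from day to day with the adjusting screw), eases, and snaps over centre at about 0.69 and holds itself. The sprung nut on the adjusting screw gives about 3 mm
- lever (a joint): turn of the release lever, rad: 0 at rest (sprung), grows as the thumb tab is pushed towards -y of the stand, 0.58 at its hard stop. Needs 5 to 10 N at the tab; the locked pliers let go at about 0.4 to 0.5, just short of the stop (pressed home to its stop they always have), and the jaw and handle spring open. It springs back when let go
- shoe (a joint): travel of the wooden shoe carrying the writing board, m: it slides along +x of the stand; 0 drawn back, 0.055 fully home with the board's edge against the steel stop in the throat. Slides with about 4 N of friction and stays where left
- board: upright wooden writing board fixed in the shoe, 12 mm thick (y), 80 mm tall with its top edge at z = 105.5 mm, 165 mm long plus a narrow tail of 25 mm; origin at its lower edge at the end nearest the pliers, axes as the stand's (the board extends to -x from here). At home the origin is at stand x = -12.5 mm; its middle is at stand y = -9 mm
- board_top (a point): middle of the board's straight top edge, 90 mm behind the board's end nearest the pliers; pinch or push here, only this edge is free on both sides
- stud (a joint): how far the brass stud is pressed in, m: 0 to 0.0015 at the start, 0.005 fully seated. Needs some 20 N, which the jaw gives; only reached by the jaw when the board is home
- inkpot: small open brass inkpot, 52 mm wide, 45 mm tall; bystander, origin at the centre of its underside
- reed_pen: reed pen, 9 mm thick, 170 mm long; bystander, origin at the centre of its underside
- mallet: wooden-handled hammer lying flat; bystander, origin at the centre of its underside
- stud_bowl: small wooden bowl, 90 mm wide, 35 mm tall; bystander, origin at the centre of its underside
- thumb_tab: thumb tab of the release lever: upright dark steel plate 16 mm (x) x 8 mm (y) x 46 mm (z 42 to 88 mm) standing free beyond both handles' ends; its origin is its middle, at z = 65 mm, at rest at stand (170, -4) mm. The lever pivots at stand (124, 0) mm, so the tab swings about 25 mm to -y. At rest its face towards +y is at stand y = 0; the space on that side at its own stand x is empty from the plank up
- stud_cap: the stud's brass head; origin at the centre of its outer face (14 mm disc, 3 mm thick, facing +y of the stand, z = 60 mm), 27.5 mm behind the board's end nearest the pliers

How it is judged:
By the outcome, as a careful person would: the job done as asked, in the order asked, and still so for the second after the job is handed in, with the robot touching nothing.
It also fails if it takes over 72 s, if anything falls off the work surface, if the arm or the gripper's body presses on something with over 40 N, if the wrist force passes 120 N, or if a joint passes its speed limit or range.

### The arm

A 6-joint arm with a two-finger parallel gripper is mounted at the origin on the work surface. World frame = base frame: x ahead of the robot, y to its left, z up, the work surface at z = 0. Lengths are in mm, angles in rad, forces in N, time in s.
With the tool pointing down it reaches from about 425 to 925 mm from the base axis. Payload 12.5 kg.
Tool frame: the origin (TCP) lies at the centre of the arm's flange, where the gripper is bolted on; the fingertips stand 173 mm ahead of it and the grasp point (between the pads) lies 155 mm ahead of it; z points along the fingers, x is the direction in which the jaws open and shut, and the axes are right-handed (so a half turn about z gives the same grasp; the last joint's range is limited). The gripper opens to 85 mm and grips with 20 to 120 N. Pads are 22 mm wide; open, the fingers measure 114 mm over their backs; the gripper's body (76 mm by 85 mm) begins 54 mm behind the grasp point. The pads swing forward as they close: fully open they stand 13 mm farther back than shut.
Start: joints at [-1.328, 0.491, 1.559, -0, 1.092, -0.106], TCP at [213.626, -587.358, 404.727] pointing down, gripper open.
Joint ranges: [-3.1, 3.1], [-0.84, 2.19], [0.05, 2.79], [-1.13, 4.28], [0.06, 2.93], [-2.69, 2.69]. Speed limits (rad/s): [2.22, 2.22, 2.79, 3.14, 3.14, 3.14].

### API

Orientations are given as a unit quaternion [x, y, z, w].
In Python, from workcell import observe, read_camera, hand_in gives the robot as it stands.
- The arm moves only by the shell command python3 -m inch 'ROWS' [FORCE]. ROWS is JSON, a list of rows, each a list of 3 entries, a list of its own where there are three numbers: the shift along the tool's x, y, z in m, then the turn about the tool's z in rad, then the finger opening in m, from 0 to 0.0854. A call has 1 to 10 rows; each row is the pose to reach, as a shift and turn from the pose commanded when the call began, along the tool's axes at that moment; what a row does not reach only later rows make up. A row lasts 1/8 s, in which the tool goes at most 62.5 mm and 10.7 degrees, less where a joint would pass 70% of its speed; a pose out of reach is approached as far as the arm can. A call with a gripper value outside its range is refused whole. The fingers move at their own pace and stop on an object; FORCE is the grip in N (left out, the last holds). Time passes only in rows, so rows that repeat a pose let the fingers close. It gives the time, the measured TCP pose, the force and the opening at its end, in the units of the state.
- observe(): the state, without advancing time (a new reading comes with each control period).
- read_camera(name): name is "scene" or "side" or "wrist"; returns a dict with "frame" (400x640x3 uint8, red, green, blue), "range_z" (400x640 float32, mm along the optical axis (not along the pixel's ray), 0 where there is no reading), "mtx" (3x3 intrinsics, pixels), "R" (3x3) and "t" (3): a world point X has camera coordinates R X + t; the wrist camera has in their place "hand_eye" (4x4, takes a point from camera to tool coordinates, whose origin is the TCP and whose axes are the tool frame's). Camera axes: x right, y down, z forward; pixel columns grow to the right and rows downward; lengths in mm; the calibration is good to about 2 mm. A picture is of the moment at which its call begins: read the wrist's pose just before it.
- hand_in(): hands the job in, once; it reports no verdict.
The state is a dict: "time_s": time; "q": joint angles; "joint_velocities": joint speeds; "joint_efforts": joint torques, N m; "tcp_pos": TCP position; "ee_rot": TCP orientation; "force": force on the tool from outside, world axes, zero at the start; "torque": the same for the moment, N m; "width": finger opening in mm.
Only numpy, scipy, OpenCV 4.12 (cv2) and the standard library are available. Lean on these libraries where they do the work, as an engineer would, in place of code of your own. Each camera call takes 0.05 s, during which the arm holds its last target.

## Working session

There is one attempt and no reset: what is moved stays moved. The work goes in short steps, Python scripts to look and compute and a shell command to move; the robot and the scene stay as the last step left them, time stands still between calls to the robot, and variables do not carry over. Pictures are saved under pics/ and viewed, and the job is handed in when it is done.

```bash
ls; mkdir -p pics
python3 - <<'E'
from workcell import observe, read_camera
import cv2
s=observe();print(s)
for n in ["scene","side","wrist"]:
    d=read_camera(n);cv2.imwrite(f"pics/{n}0.png",d["frame"][:,:,::-1]);print(n,d["mtx"].tolist(),{k:d[k].tolist() for k in("R","t","hand_eye") if k in d})
E
```

```text
pics
{'time_s': 0.0, 'q': array([-1.32756911e+00,  4.91607317e-01,  1.55947235e+00, -3.77426493e-06,
        1.09167006e+00, -1.05622586e-01]), 'joint_velocities': array([ 0.00107428,  0.00070729,  0.00030999,  0.00071018, -0.00067076,
       -0.00178464]), 'joint_efforts': array([-3.80143712e-03, -6.18450880e+01, -2.61592788e+01, -2.49068526e-04,
        4.06242776e-03, -1.44656093e-05]), 'tcp_pos': array([ 213.63678548, -587.32402889,  404.09005725]), 'ee_rot': array([ 8.19090443e-01, -5.73664110e-01, -4.37345560e-04, -3.78735340e-04]), 'force': array([0.1307696 , 1.30043387, 0.52976338]), 'torque': array([-0.0138133 ,  0.03682603,  0.02929161]), 'width': 85.21150342385215}
scene [[377.385454104137, 0.0, 321.9646123327905], [0.0, 377.385454104137, 202.19601097570327], [0.0, 0.0, 1.0]] {'R': [[0.07896379792305117, 0.9968123484488578, -0.011395639404648826], [0.8064852119503824, -0.07059769378283864, -0.5870243338549872], [-0.585957610687765, 0.03716325621387058, -0.8094890801392369]], 't': [-68.49444622806521, -373.6278723560911, 1098.915066475645]}
side [[450.47766064944534, 0.0, 317.6194273909185], [0.0, 450.47766064944534, 202.14477697807968], [0.0, 0.0, 1.0]] {'R': [[-0.9802032316228511, -0.1965696341445909, 0.023706616130969204], [-0.13777500606298917, 0.5911809921850254, -0.7946842657203377], [0.14219589452745368, -0.7822182645600847, -0.606559901549836]], 't': [543.9842895760162, 139.928862176861, 1040.662069577814]}
wrist [[311.4341906344021, 0.0, 317.06818560357925], [0.0, 311.4341906344021, 207.61021017777813], [0.0, 0.0, 1.0]] {'hand_eye': [[0.9999996334673602, 0.0007814571829584176, -0.00034984255608016613, -0.893219289153091], [-0.0006280920675523074, 0.9472386027998652, 0.3205286802551548, -82.2548760839842], [0.0005818638135508548, -0.3205283430375975, 0.9472387464330587, 31.412177825576315], [0.0, 0.0, 0.0, 1.0]]}
```

View pics/scene0.png

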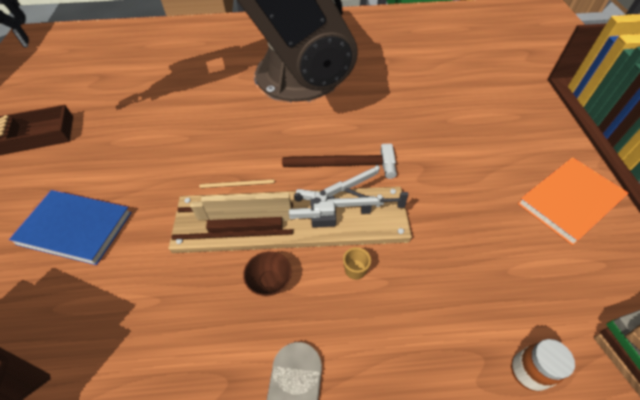

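View pics/side0.png

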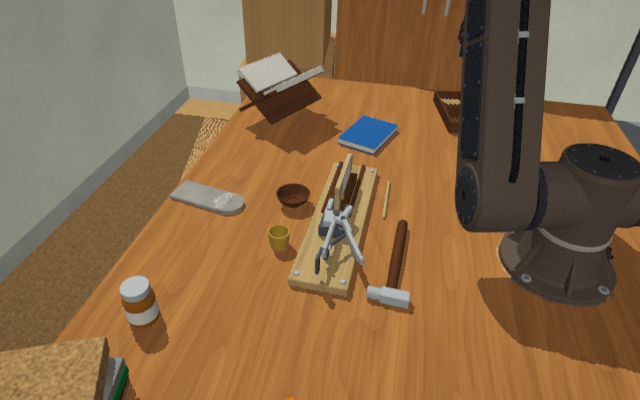

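View pics/wrist0.png

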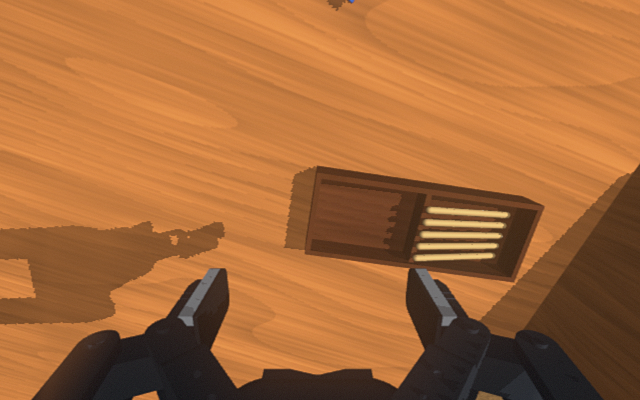

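The scene image shows the plank at about pixels (170-410, 190-250). The jaws and board are on the left and the tab is on the right at (402,199), so stand +x is roughly world +y. I'll enlarge it.

Run:
```python
import cv2
im=cv2.imread("pics/scene0.png");c=im[135:275,160:420];cv2.imwrite("pics/scene0c.png",cv2.resize(c,None,fx=3,fy=3,interpolation=cv2.INTER_CUBIC))
im=cv2.imread("pics/side0.png");c=im[145:315,260:420];cv2.imwrite("pics/side0c.png",cv2.resize(c,None,fx=3.5,fy=3.5,interpolation=cv2.INTER_CUBIC))
```

```text
(no output)
```

View pics/scene0c.png

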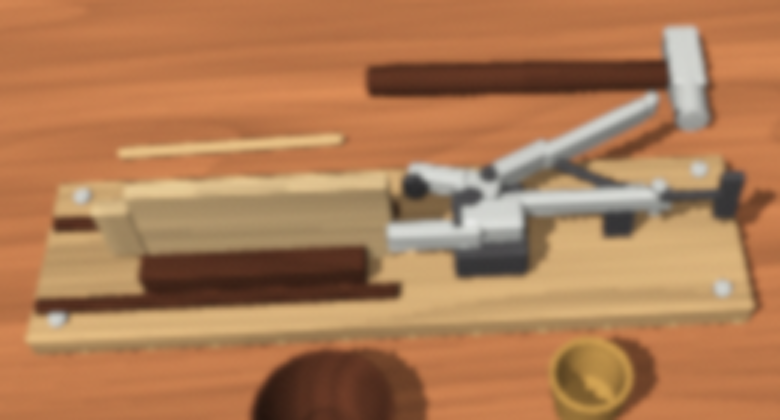

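View pics/side0c.png

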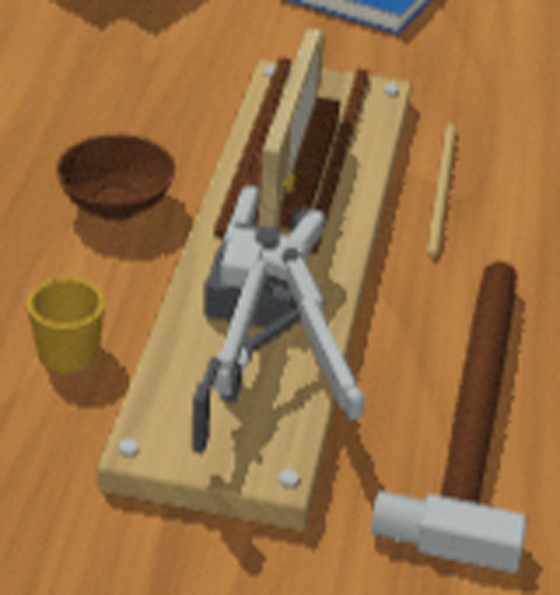

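```bash
cat > h.py <<'E'
import numpy as np, cv2
from workcell import observe, read_camera
from scipy.optimize import least_squares
from scipy.spatial.transform import Rotation as Ro
def proj(d,X):
    c=np.asarray(X)@d["R"].T+d["t"]; return (c[:,:2]/c[:,2:])*[d["mtx"][0,0],d["mtx"][1,1]]+d["mtx"][:2,2]
def ray(d,uv,z):
    v=np.linalg.inv(d["mtx"])@[uv[0],uv[1],1]; R=d["R"];o=-R.T@d["t"];v=R.T@v; return o+v*(z-o[2])/v[2]
def S2W(p,P):
    P=np.asarray(P,float); c,s=np.cos(p[2]),np.sin(p[2]); return P@np.array([[c,-s,0],[s,c,0],[0,0,1]]).T+[p[0],p[1],0]
E
python3 - <<'E'
from h import *
sc=read_camera("scene");si=read_camera("side")
C=[[-295,65,22],[185,65,22],[185,-65,22],[-295,-65,22]]
a=np.array([[58,187],[737,158],[755,312],[28,340]])/3+[160,135]
b=np.array([[410,82],[308,512],[103,475],[262,62]])/3.5+[260,145]
# tab top +y edge etc check
for name,use in (("both",(1,1)),("scene",(1,0)),("side",(0,1))):
    f=lambda p:np.r_[use[0]*(proj(sc,S2W(p,C))-a).ravel(),use[1]*(proj(si,S2W(p,C))-b).ravel()]
    r=least_squares(f,[550,0,1.57]);print(name,r.x,np.round(r.fun,1))
    if name=="both":
        p=r.x
        # bars top, screws, tab: overlay
        im=[sc["frame"][:,:,::-1].copy(),si["frame"][:,:,::-1].copy()]
        P=C+[[162,0,88],[178,0,88],[162,-8,88],[178,-8,88],[20,5,69],[134,5,69],[134,-5,69],[20,-5,69],
           [-12.5-55,-3,105.5],[-12.5-55,-15,105.5],[-12.5-55-165,-3,105.5]]
        for d,i,n,sl in ((sc,im[0],"s",np.s_[135:275,160:420]),(si,im[1],"d",np.s_[145:315,260:420])):
            i=cv2.resize(i[sl],None,fx=3.5 if n=="d" else 3,fy=3.5 if n=="d" else 3);k=3.5 if n=="d" else 3
            for u,v in proj(d,S2W(p,P)): cv2.circle(i,(int((u-sl[1].start)*k),int((v-sl[0].start)*k)),2,(0,0,255),-1)
            cv2.imwrite(f"pics/ov_{n}.png",i)
        np.save("p.npy",p)
# depth based points: plank top z
for d,n in((sc,"sc"),(si,"si")):
    z=d["range_z"];K=d["mtx"];v,u=np.mgrid[:400,:640];c=np.stack([(u-K[0,2])*z/K[0,0],(v-K[1,2])*z/K[1,1],z],-1)
    W=(c-d["t"])@d["R"]; m=(z>0); q=W-[p[0],p[1],0]
    X=np.cos(p[2])*q[...,0]+np.sin(p[2])*q[...,1];Y=-np.sin(p[2])*q[...,0]+np.cos(p[2])*q[...,1];Z=q[...,2]
    g=m&(abs(X-170)<12)&(Z>78)&(Z<95)&(abs(Y)<30);print(n,"tab",g.sum(),X[g].mean(),Y[g].mean(),Z[g].max())
    g=m&(X<-60)&(X>-240)&(Z>100)&(Z<112)&(abs(Y)<40);print("board top",g.sum(),X[g].min(),X[g].max(),Y[g].mean(),Y[g].min(),Y[g].max(),Z[g].mean())
    g=m&(X<110)&(X>30)&(Z>63)&(Z<75)&(abs(Y)<12);print("fixed",g.sum(),Y[g].mean(),Z[g].mean())
E
```

```text
both [510.95302457  21.36498905   1.5372979 ] [ 1.6 -2.4 -3.7 -2.2  1.5 -2.2  0.1 -0.5 -0.6 -0.2 -1.1 -0.2 -3.2 -1.4
 -2.3 -0.9]
scene [515.92404239  21.1166347    1.53048239] [ 1.5 -1.3 -3.   0.   1.8  0.5 -0.5  0.9 -0.  -0.  -0.  -0.  -0.  -0.
 -0.  -0. ]
side [506.35534648  22.38609383   1.53840766] [ 0.  -0.  -0.  -0.   0.  -0.   0.  -0.   0.9  0.2  1.1  0.6 -1.1 -0.6
 -0.9 -0.5]
sc tab 50 165.1265818069047 -7.561255535366654 90.12295368614063
board top 560 -219.05770263579896 -60.00250312373285 -12.600847715733108 -18.117084326879876 -4.188788994129924 105.24527731638507
fixed 237 -2.5177238655256517 67.94997299812916
si tab 34 170.7103943808248 -3.050248881749746 89.44783979424476
board top 173 -218.3104385668579 -60.74969643486742 -6.965022049886617 -14.391517498594789 -1.2426449785387303 105.05006327265673
fixed 131 1.50980886150786 67.73352335276498
```

View pics/ov_s.png

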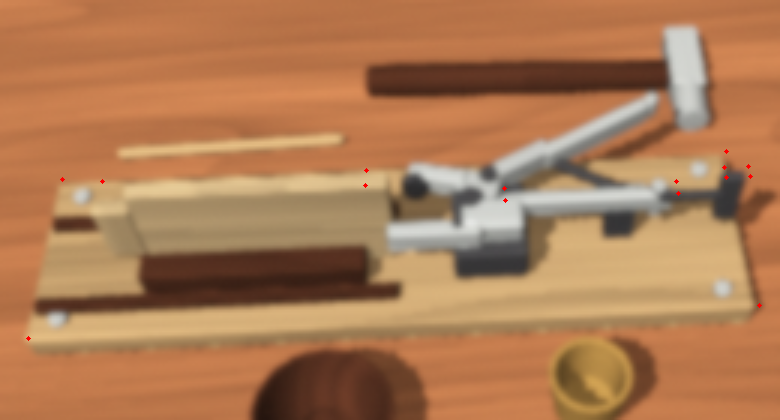

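View pics/ov_d.png

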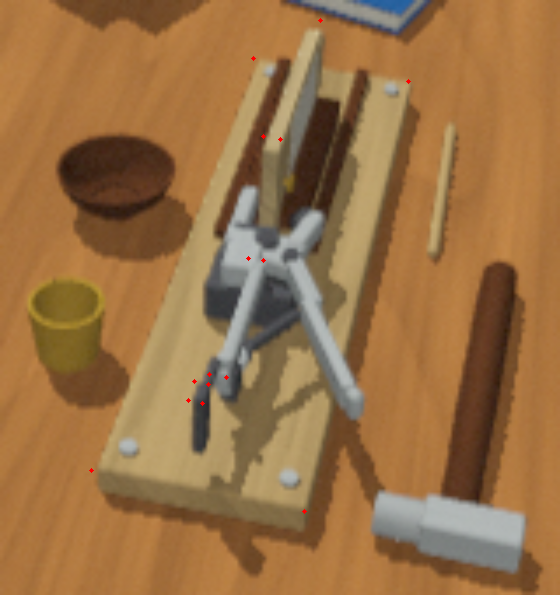

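The scene and side fits disagree by about 9 mm, so I'll go above the stand and measure with the wrist camera instead.

```bash
python3 -m inch '[[[-0.025,-0.052,0],-0.17,0.085],[[-0.05,-0.105,0],-0.34,0.085],[[-0.075,-0.157,0],-0.51,0.085],[[-0.1,-0.21,0],-0.68,0.085],[[-0.125,-0.262,0],-0.85,0.085],[[-0.15,-0.315,0],-1.02,0.085],[[-0.172,-0.367,0],-1.187,0.085],[[-0.172,-0.367,0],-1.187,0.085]]' 20
```

```text
time_s: 1.25
tcp_pos: [501.8, -297.7, 404.5]
ee_rot: [1.0, -0.014, 0.0, -0.0]
force: [-0.0, -0.4, -0.4]
width: 84.6
```

```bash
python3 -m inch '[[[0,-0.06,0],0,0.085],[[0,-0.12,0],0,0.085],[[0,-0.18,0],0,0.085],[[0,-0.24,0],0,0.085],[[0,-0.3,0],0,0.085],[[0,-0.36,0],0,0.085],[[0,-0.36,0],0,0.085],[[0,-0.36,0],0,0.085]]'
python3 - <<'E'
from h import *
s=observe();print(s["tcp_pos"],s["ee_rot"],s["q"])
d=read_camera("wrist");np.savez("w1.npz",pos=s["tcp_pos"],rot=s["ee_rot"],**{k:d[k] for k in("frame","range_z","mtx","hand_eye")})
cv2.imwrite("pics/w1.png",d["frame"][:,:,::-1])
E
```

```text
time_s: 2.25
tcp_pos: [512.3, 58.8, 404.7]
ee_rot: [1.0, -0.018, -0.0, 0.0]
force: [0.2, -1.6, -0.3]
width: 85.0
[512.29294903  58.82495514 404.65223919] [ 9.99842450e-01 -1.77493514e-02 -3.02114382e-05  1.84961344e-04] [-1.37628262e-02  3.36313435e-01  1.82352573e+00 -4.44588819e-04
  9.81815431e-01  2.19847281e-02]
```

View pics/w1.png

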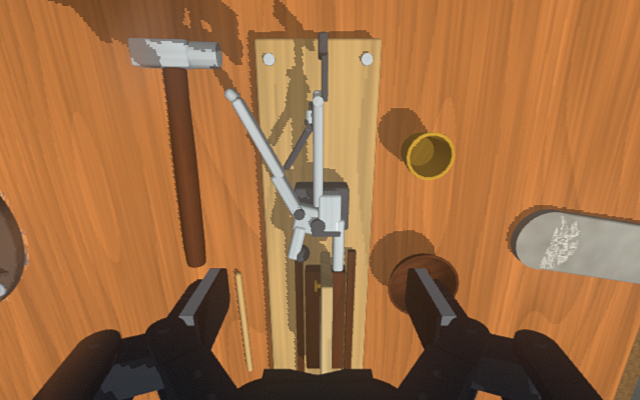

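The wrist view shows the fixed bar at column ~318 (rows 95-195), the splayed moving handle ending at (232,95), the tab at (323,45), and plank corners at (257,39) and (381,38). I'll fit the geometry using this view's depth.

```bash
cat >> h.py <<'E'
def wcam(d,pos,rot):
    T=np.eye(4);T[:3,:3]=Ro.from_quat(rot).as_matrix();T[:3,3]=pos
    M=np.linalg.inv(T@d["hand_eye"]); return {"R":M[:3,:3],"t":M[:3,3],"mtx":d["mtx"]}
def pts(c,z):
    K=c["mtx"];v,u=np.mgrid[:400,:640];q=np.stack([(u-K[0,2])*z/K[0,0],(v-K[1,2])*z/K[1,1],z],-1)
    return (q-c["t"])@c["R"]
E
python3 - <<'E'
from h import *
w=np.load("w1.npz");c=wcam(w,w["pos"],w["rot"]);W=pts(c,w["range_z"])
for n,uv,z in (("TL corner",(257,39),22),("TR",(381,38),22),("fixed tip",(318,101),69),("fixed low",(320,188),69),("tab",(323,40),88)):
    print(n,ray(c,uv,z).round(1),W[int(uv[1])+3,int(uv[0])].round(1))
# edges of plank by color/depth rows
Z=W[...,2]
for r in (60,75,120,150,180,300):
    m=(Z[r]>15); 
    seg=[ (u) for u in range(240,400) if Z[r,u]>15]; print(r,seg[0],seg[-1],W[r,seg[0]].round(1),W[r,seg[-1]].round(1), np.median(Z[r,seg]))
# fixed bar: centre per row
for r in range(100,190,12):
    s=[u for u in range(306,335) if 62<Z[r,u]<76]; 
    if s: print("bar",r,s[0],s[-1],W[r,s].mean(0).round(1))
im=w["frame"][:,:,::-1];cv2.imwrite("pics/w1c.png",cv2.resize(im[25:285,180:400],None,fx=2.3,fy=2.3,interpolation=cv2.INTER_CUBIC))
cv2.imwrite("pics/w1d.png",cv2.resize(im[230:380,280:380],None,fx=4,fy=4,interpolation=cv2.INTER_CUBIC))
E
```

```text
TL corner [456.2 204.4  22. ] [455.9 201.8  21.8]
TR [580.9 201.   22. ] [581.1 198.3  21.6]
fixed tip [515.5 143.1  69. ] [515.4 140.5  74.7]
fixed low [514.7  60.   69. ] [514.6  56.4  67.3]
tab [521.1 190.1  88. ] [521.1 188.   87.2]
60 256 380 [453.1 185.5  20.4] [580.9 181.1  19.9] 21.563440979552666
75 257 379 [452.7 171.2  20.4] [580.2 166.8  20.5] 21.549133395336977
120 242 377 [443.4 128.7  69.2] [579.5 121.4  19.6] 21.750372149964374
150 259 375 [456.5 100.   67.9] [578.2  88.7  18.9] 21.594955767964393
180 263 373 [448.9  58.9  21. ] [576.7  54.   19. ] 21.478342531691005
300 263 399 [514.7 142.  373.2] [ 613.  -106.2   26.4] 29.419841882586994
bar 100 313 327 [517.3 143.9  74. ]
bar 112 307 323 [512.3 133.4  66. ]
bar 124 307 323 [512.3 122.5  66.3]
bar 136 306 323 [512.1 111.3  66.8]
bar 148 313 323 [514.   99.9  67.8]
bar 160 313 323 [513.6  88.2  67.8]
bar 172 314 322 [513.2  76.3  68.3]
bar 184 314 322 [512.8  64.1  68.4]
```

View pics/w1c.png

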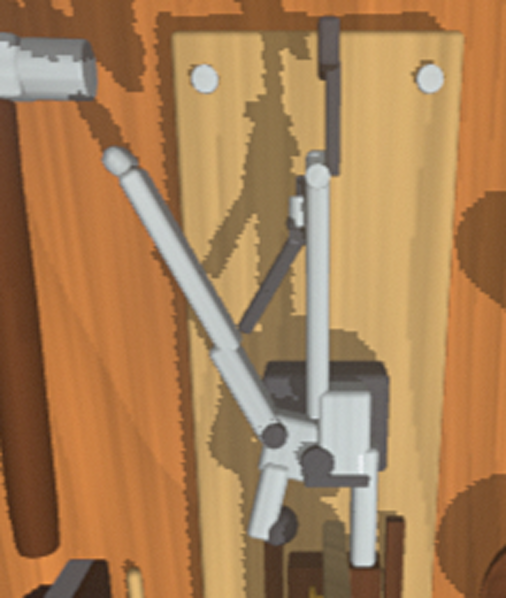

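View pics/w1d.png

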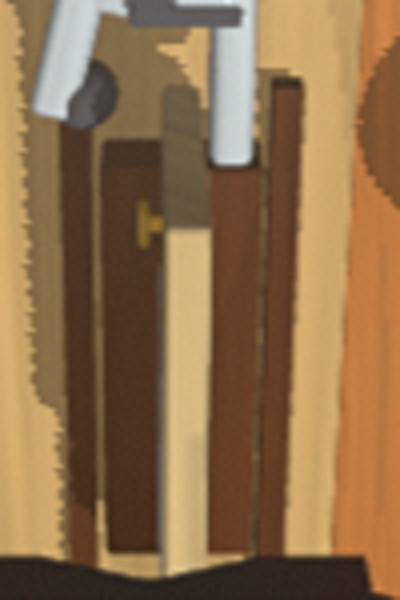

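Run:
```python
from h import *
w=np.load("w1.npz");c=wcam(w,w["pos"],w["rot"]);W=pts(c,w["range_z"]);Z=W[...,2]
u,v=np.meshgrid(range(640),range(400))
m=(Z>84)&(Z<92)&(v<70)&(u>300)&(u<345);print("tab",m.sum(),W[m].mean(0),W[m].min(0),W[m].max(0))
m=(Z>102)&(Z<109)&(v>260)&(v<372)&(u>300)&(u<345);print("board",m.sum(),W[m].mean(0),W[m].min(0),W[m].max(0))
for r in (292,310,330,350):
    s=[k for k in range(300,345) if 100<Z[r,k]<112];print(r,s[0],s[-1],W[r,s].mean(0).round(1))
p=np.array([511.5,20,1.5375])
P=[[-295,65,22],[185,65,22],[185,-65,22],[162,0,88],[178,0,88],[162,-8,88],[178,-8,88],[20,5,69],[134,5,69],[134,-5,69],[20,-5,69],[-67.5,-3,105.5],[-67.5,-15,105.5],[-140,-3,105.5],[-140,-15,105.5]]
i=cv2.resize(w["frame"][20:370,220:400,::-1],None,fx=2.2,fy=2.2)
for a,b in proj(c,S2W(p,P)): cv2.circle(i,(int((a-220+.5)*2.2),int((b-20+.5)*2.2)),2,(0,0,255),-1)
cv2.imwrite("pics/ovw.png",i[:600]); cv2.imwrite("pics/ovw2.png",i[400:])
for n,Q in (("fixed",[0,]),):pass
m=(Z>8)&(Z<60)&(u<255)&(v>20)&(v<300)&(u>120);q=W[m]-[p[0],p[1],0];X=np.cos(p[2])*q[:,0]+np.sin(p[2])*q[:,1];Y=-np.sin(p[2])*q[:,0]+np.cos(p[2])*q[:,1]
g=(Y>75);print("hammer",X[g].min(),X[g].max(),Y[g].min(),Z[m][g].max())
for lo in range(-60,200,20):
    h=g&(X>lo)&(X<lo+20)
    if h.any():print(lo,Y[h].min().round(),Z[m][h].max().round())
```

```text
tab 190 [521.03561356 188.47178151  87.17354318] [517.5631387  180.72446594  84.75880797] [524.54130619 196.40978884  89.58432416]
board 998 [516.48675856 -82.82451342 104.47857727] [ 509.06656117 -141.8086664   102.00958336] [523.46530633 -31.29926304 106.48283217]
292 321 332 [517.7 -38.3 104.7]
310 321 332 [517.2 -59.6 104.8]
330 321 332 [516.6 -84.6 104.6]
350 321 331 [ 515.4 -110.9  104.6]
hammer -133.7204074991847 183.720904224389 75.28828093372425 59.410183314314544
-60 144.0 26.0
-40 143.0 26.0
-20 143.0 27.0
0 142.0 27.0
20 142.0 27.0
40 141.0 27.0
60 141.0 27.0
80 141.0 27.0
100 141.0 26.0
120 75.0 59.0
140 103.0 27.0
160 103.0 28.0
180 103.0 27.0
```

View pics/ovw.png

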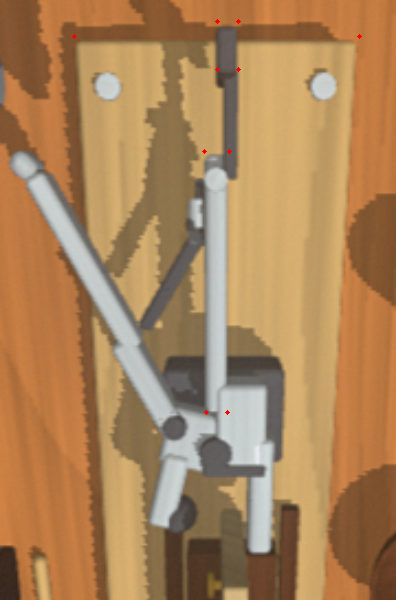

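Tab depth, bar line, board line and plank corners agree on a stand origin of about (511.2, 18.3) with yaw 1.5375. The stated sizes and heights match too. Next I go over the board's top edge.

```bash
python3 - <<'E'
from h import *
w=np.load("w1.npz");c=wcam(w,w["pos"],w["rot"])
p=np.array([511.2,18.3,1.5375]);np.save("p.npy",p)
for uv in((320.5,251.5),(332,251.5)):
    q=ray(c,uv,105.5)-[p[0],p[1],0];print(np.cos(p[2])*q[0]+np.sin(p[2])*q[1],-np.sin(p[2])*q[0]+np.cos(p[2])*q[1])
E
python3 -m inch '[[[0.003,0.06,0.01],0,0.085],[[0.006,0.12,0.02],0,0.085],[[0.0095,0.17,0.05],0,0.085],[[0.0095,0.198,0.09],0,0.085],[[0.0095,0.198,0.13],0,0.085],[[0.0095,0.198,0.13],0,0.085],[[0.0095,0.198,0.13],0,0.085]]'
python3 - <<'E'
from h import *
s=observe();print(s["tcp_pos"],s["ee_rot"])
for n in("scene","side","wrist"):
    d=read_camera(n);f=d["frame"][:,:,::-1]
    cv2.imwrite(f"pics/{n}2.png",f)
E
```

```text
-10.899114521355058 -2.319232420222914
-10.914200330845864 -13.276213256815508
time_s: 3.18
tcp_pos: [515.0, -139.5, 275.9]
ee_rot: [1.0, -0.018, 0.001, 0.0]
force: [-0.1, 0.2, 0.3]
width: 84.9
[ 515.04154367 -139.45818536  275.88470041] [ 9.99837497e-01 -1.80176769e-02  5.25281464e-04  2.59127388e-04]
```

View pics/wrist2.png

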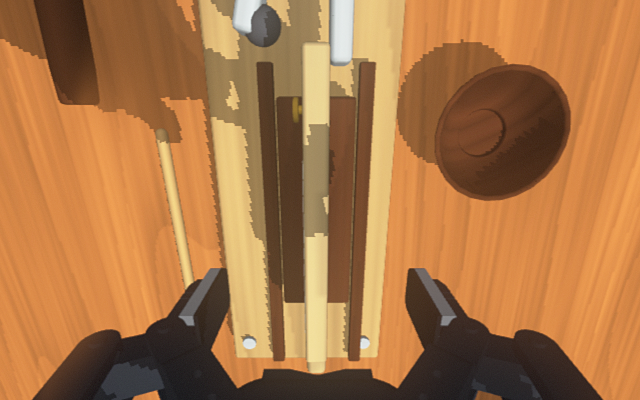

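View pics/side2.png

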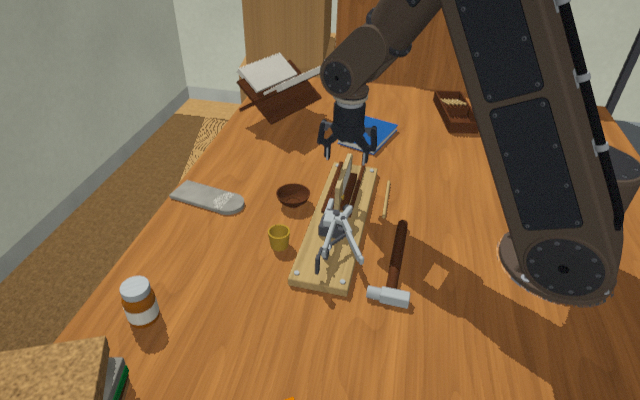

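Run:
```python
from h import *
s=observe();d=read_camera("wrist");c=wcam(d,s["tcp_pos"],s["ee_rot"]);W=pts(c,d["range_z"]);p=np.load("p.npy")
def st(q):
    q=np.asarray(q)-[p[0],p[1],0];return np.stack([np.cos(p[2])*q[...,0]+np.sin(p[2])*q[...,1],-np.sin(p[2])*q[...,0]+np.cos(p[2])*q[...,1],q[...,2]],-1).round(1)
S=st(W)
for r in (36,40,44,46,50,60,100,200,300,340,355,368):print(r,S[r,316])
r=200;print([tuple(S[r,u]) for u in range(300,332,3)])
print("stud",S[110,297]); print("jaw",S[50,340],S[62,340])
print("ray",st(ray(c,(316,43),105.5)))
w=np.load("w1.npz");S1=st(pts(wcam(w,w["pos"],w["rot"]),w["range_z"]))
for r in(248,252,256,262,270,280,290):print(r,S1[r,326])
```

```text
36 [-33.7  -8.6  21.6]
40 [-36.2  -8.6  22.7]
44 [-51.4  -8.7 104.6]
46 [-52.1  -8.7 104.2]
50 [-53.6  -8.7 104.8]
60 [-57.3  -8.6 105. ]
100 [-72.8  -8.6 104. ]
200 [-117.3   -8.5  104.5]
300 [-172.4   -8.4  104.9]
340 [-198.1   -8.4  105.3]
355 [-208.9   -8.3  104.9]
368 [-234.    -8.3   89.6]
[(np.float64(-136.8), np.float64(2.5), np.float64(42.2)), (np.float64(-137.1), np.float64(0.5), np.float64(40.9)), (np.float64(-117.1), np.float64(-3.8), np.float64(105.2)), (np.float64(-117.2), np.float64(-5.2), np.float64(104.8)), (np.float64(-117.3), np.float64(-6.6), np.float64(104.7)), (np.float64(-117.4), np.float64(-8.1), np.float64(104.4)), (np.float64(-117.2), np.float64(-9.5), np.float64(104.9)), (np.float64(-117.3), np.float64(-10.9), np.float64(104.8)), (np.float64(-117.3), np.float64(-12.3), np.float64(104.7)), (np.float64(-117.2), np.float64(-13.7), np.float64(104.9)), (np.float64(-137.0), np.float64(-18.0), np.float64(41.4))]
stud [-77.7   1.8  66.6]
jaw [-48.5 -20.8  68.8] [-53.8 -21.1  66.6]
ray [-51.2  -8.7 105.5]
248 [-48.9 -10.1  20.3]
252 [-50.6  -9.9  27.9]
256 [-50.2  -9.6  39.2]
262 [-49.3  -9.2  55.7]
270 [-50.5  -8.8  71.6]
280 [-50.8  -8.2  91.2]
290 [-54.5  -7.9 103.9]
```

The board end is at stand x≈-51, with about 38.5 mm to go, and its middle is at y≈-8.7. I'll pinch it at x≈-141.

```bash
python3 -m inch '[[[0,-0.016,0.009],0,0.085],[[0,-0.016,0.018],0,0.06],[[0,-0.016,0.018],0,0.03],[[0,-0.016,0.018],0,0.02],[[0,-0.016,0.018],0,0.015],[[0,-0.016,0.018],0,0.01],[[0,-0.016,0.018],0,0.008],[[0,-0.016,0.018],0,0.006]]' 25
```

```text
time_s: 4.38
tcp_pos: [515.4, -122.9, 256.9]
ee_rot: [1.0, -0.018, 0.0, 0.0]
force: [-2.7, -1.6, 4.5]
width: 11.8
```

```bash
python3 -m inch '[[[0,-0.006,0],0,0.006],[[0,-0.012,0],0,0.006],[[0,-0.018,0],0,0.006],[[0,-0.024,0],0,0.006],[[0,-0.03,0],0,0.006],[[0,-0.034,0],0,0.006],[[0,-0.035,0],0,0.006]]'; python3 -m inch '[[[0,-0.001,0],0,0.006],[[0,-0.002,0],0,0.006]]';python3 -m inch '[[[0,-0.001,0],0,0.006],[[0,-0.002,0],0,0.006]]'
```

```text
time_s: 5.25
tcp_pos: [516.6, -87.7, 256.9]
ee_rot: [1.0, -0.017, 0.0, 0.0]
force: [-3.4, -3.7, 6.0]
width: 11.7
time_s: 5.5
tcp_pos: [516.7, -85.9, 256.9]
ee_rot: [1.0, -0.017, 0.0, 0.0]
force: [-2.8, -4.0, 5.6]
width: 11.7
time_s: 5.75
tcp_pos: [516.8, -84.2, 256.9]
ee_rot: [1.0, -0.017, 0.0, 0.0]
force: [-5.4, -13.7, 4.9]
width: 11.9
```

The force rise marks the stop, and 38.7 mm of travel matches the expected 38.5. I'll press 0.7 mm more, then release and look.

```bash
python3 -m inch '[[[0,-0.0007,0],0,0.006],[[0,-0.0007,0],0,0.006]]'; python3 -m inch '[[[0,0,0],0,0.03],[[0,0,0],0,0.06],[[0,0,0],0,0.085],[[0,0,-0.03],0,0.085],[[0,-0.03,-0.06],0,0.085],[[0,-0.06,-0.06],0,0.085],[[0,-0.06,-0.06],0,0.085]]';  python3 - <<'E'
from h import *
s=observe();d=read_camera("wrist");c=wcam(d,s["tcp_pos"],s["ee_rot"]);np.savez("w3.npz",pos=s["tcp_pos"],rot=s["ee_rot"],**{k:d[k] for k in("frame","range_z","mtx","hand_eye")})
print(s["tcp_pos"],s["ee_rot"]);cv2.imwrite("pics/w3.png",d["frame"][:,:,::-1])
E
```

```text
time_s: 6.0
tcp_pos: [516.8, -84.1, 256.9]
ee_rot: [1.0, -0.017, 0.0, 0.001]
force: [-4.7, -13.5, 6.1]
width: 11.5
time_s: 6.88
tcp_pos: [518.8, -21.6, 317.0]
ee_rot: [1.0, -0.016, 0.0, 0.0]
force: [0.6, 0.5, -0.2]
width: 85.0
[518.84100212 -21.5990794  316.96023337] [ 9.99867602e-01 -1.62701882e-02  2.45356892e-04  4.01594354e-06]
```

View pics/w3.png

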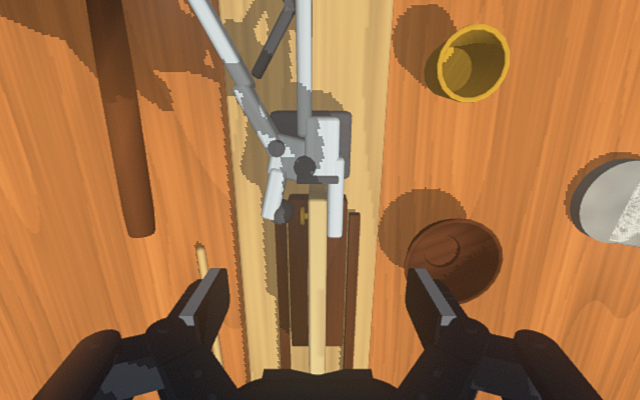

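```bash
cat >> h.py <<'E'
p0=np.load("p.npy")
def st(q,p=p0):
    q=np.asarray(q)-[p[0],p[1],0];return np.stack([np.cos(p[2])*q[...,0]+np.sin(p[2])*q[...,1],-np.sin(p[2])*q[...,0]+np.cos(p[2])*q[...,1],q[...,2]],-1).round(1)
E
python3 - <<'E'
from h import *
w=np.load("w3.npz");S=st(pts(wcam(w,w["pos"],w["rot"]),w["range_z"]))
for r in (176,180,184,186,188,192,196,200,210,230):print(r,S[r,317])
print("stud",S[214:217,304:308].reshape(-1,3)[::3])
w=np.load("w1.npz");S=st(pts(wcam(w,w["pos"],w["rot"]),w["range_z"]));u=np.arange(640)[None]+0*np.arange(400)[:,None]
for X in (55,65,70,75,80,85,90,95,100,120,128):
    m=(abs(S[...,0]-X)<1.5)&(S[...,2]>62)&(S[...,2]<76)&(S[...,1]<95)&(S[...,1]>-15);y=np.sort(S[m][:,1]);print(X,y)
E
```

```text
176 [-5.6 -8.4 70.2]
180 [-8.4 -8.4 70.3]
184 [-11.6  -8.4  69.3]
186 [-11.8  -8.4  74.3]
188 [-11.9  -8.4  79.3]
192 [-11.8  -8.4  89.6]
196 [-11.7  -8.4  99.1]
200 [-12.8  -8.4 103.9]
210 [-19.   -8.4 104.7]
230 [-32.1  -8.5 105.2]
stud [[-36.1   1.3  64.7]
 [-37.3  -0.8  61.2]
 [-38.2  -0.   60.9]
 [-38.7   0.7  62. ]]
55 [-4.1 -4.1 -4.1 -3.1 -3.1 -3.1 -2.1 -2.1 -2.1 -1.1 -1.1 -1.1 -0.1 -0.1
 -0.1  0.9  0.9  0.9  1.9  1.9  1.9  2.9  2.9  2.9  3.9  3.9  3.9 34.3
 34.3 34.8 34.9 35.1 35.7 35.8 35.8 36.8 36.9 37.8 37.8 38.7 38.7 39.7
 39.8 40.6 40.8 40.9 41.6 41.8 41.9 42.7 42.8 42.9 43.7 43.9 44.  45.1
 45.2 45.2 46. ]
65 [-5.1 -5.1 -4.  -4.  -4.  -3.  -3.  -3.  -2.1 -2.1 -2.  -1.1 -1.1 -1.1
 -0.1 -0.1 -0.1  0.9  0.9  0.9  1.9  2.9  2.9  2.9  3.9  3.9  3.9  4.9
  4.9 26.  26.1 27.  27.1 27.9 28.  28.  29.  29.  29.  29.9 30.1 30.2
 31.  31.1 32.  32.  32.  33.1 33.1 34.2 38.2 38.6 38.7 38.8 39.3 39.5
 39.7 40.2 40.3 40.5 41.2 41.3 41.3 42.2 42.3 42.4 43.2 43.3 43.3 44.2
 44.3 45.1 45.3 45.3 46.1 46.3 46.4 47.2 47.2 47.3 48.2 48.4 48.5 49.3
 49.4]
70 [-5.  -5.  -4.  -4.  -4.  -3.  -3
[... 3615 characters left out ...]
70.9 71.3
 71.3 71.7 72.5 72.5 72.6 72.9 73.4 73.5 74.  74.3 74.3 74.9 75.2 75.2
 75.8 75.9 76.5 76.9 77.  77.2 77.9 78.  78.9 79.3]
128 [-8.3 -8.3 -8.3 -8.3 -7.4 -7.4 -7.4 -7.4 -6.5 -6.5 -6.5 -6.5 -5.6 -5.6
 -5.6 -5.6 -4.7 -4.7 -4.7 -4.6 -3.8 -3.8 -3.7 -3.7 -2.9 -2.8 -2.8 -2.8
 -1.9 -1.9 -1.9 -1.9 -1.  -1.  -1.  -0.1 -0.1 -0.1 -0.1  0.8  0.8  0.8
  0.8  1.7  1.7  1.7  1.7  2.6  2.6  2.6  2.7  3.5  3.5  3.6  3.6  4.5
  4.5  4.5  4.5 71.9 72.1 73.  73.3 73.4 73.8 74.2 74.9 75.  75.  75.3
 75.6 75.7 75.9 76.2 76.5 76.6 76.8 77.2 77.2 77.4 77.7 77.8 78.1 78.1
 78.3 78.3 78.8 79.  79.2 79.3 79.7 80.1 80.1 80.2 80.5 80.9 81.2 81.3
 81.6 81.8 81.8 82.1 82.3 82.9 83.2 83.8 83.8 83.8 84.2 84.8 85. ]
```

The board is home: its end reads -12 against the stop. The fixed bar lies exactly at y ±5, and the moving handle's outer side reaches y≈66 over the pad width. I'll straddle both handles at x=85 and stop above them first.

```bash
python3 -m inch '[[[-0.018,-0.058,0],0,0.085],[[-0.036,-0.115,0],0,0.085],[[-0.0396,-0.1247,0.035],0,0.085],[[-0.0396,-0.1247,0.07],0,0.085],[[-0.0396,-0.1247,0.07],0,0.085],[[-0.0396,-0.1247,0.07],0,0.085]]' 22
python3 - <<'E'
from h import *
s=observe();d=read_camera("wrist");c=wcam(d,s["tcp_pos"],s["ee_rot"]);np.savez("w4.npz",pos=s["tcp_pos"],rot=s["ee_rot"],**{k:d[k] for k in("frame","range_z","mtx","hand_eye")})
print(st(s["tcp_pos"]),s["ee_rot"]);cv2.imwrite("pics/w4.png",d["frame"][:,:,::-1])
d=read_camera("side");cv2.imwrite("pics/side4.png",cv2.resize(d["frame"][80:320,220:460,::-1],None,fx=2.5,fy=2.5))
E
```

```text
time_s: 7.68
tcp_pos: [484.2, 102.4, 247.4]
ee_rot: [1.0, -0.018, 0.0, 0.0]
force: [-0.4, 0.9, 1.1]
width: 85.1
[ 83.1  29.8 247.4] [ 9.99840131e-01 -1.78792045e-02  2.13253882e-04  3.33211806e-05]
```

View pics/w4.png

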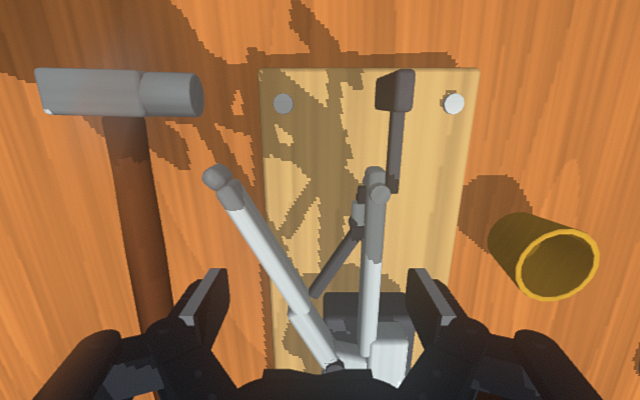

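View pics/side4.png

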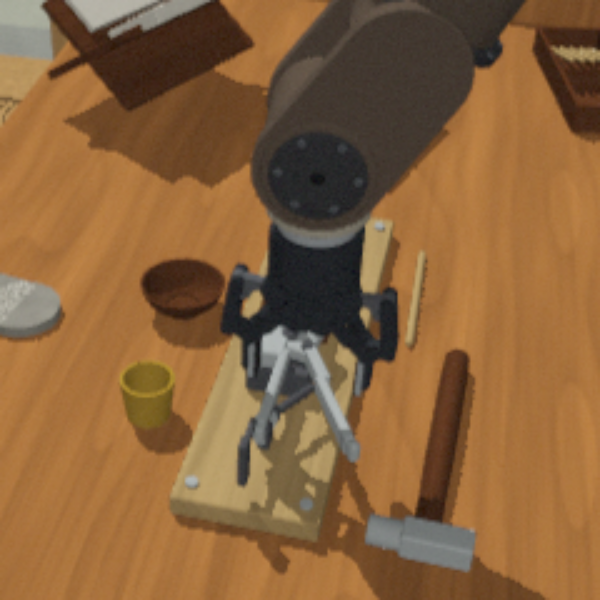

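Fingers straddle both handles with 6-8 mm of clearance on each side, so I descend. I move the centre so the fixed-side pad stays at the fixed bar.

```bash
python3 -m inch '[[[0,-0.001,0.02],0,0.085],[[0,-0.001,0.04],0,0.085],[[0,-0.001,0.04],0,0.085],[[-0.001,-0.001,0.04],0,0.076],[[-0.001,-0.001,0.04],0,0.072]]' 22
python3 - <<'E'
from h import *
s=observe();print(st(s["tcp_pos"]),s["force"],s["width"])
E
```

```text
time_s: 8.4
tcp_pos: [483.0, 103.9, 207.7]
ee_rot: [1.0, -0.018, 0.001, -0.0]
force: [1.1, -0.5, 0.8]
width: 71.7
[ 84.6  31.  207.7] [ 1.05900258 -0.53326275  0.84452663] 71.72344569314512
```

```bash
python3 -m inch '[[[0.002,0,0],0,0.069],[[0.0035,0,0],0,0.066],[[0.005,0,0],0,0.063],[[0.0065,0,-0.001],0,0.06],[[0.008,0,-0.001],0,0.057],[[0.0085,0,-0.001],0,0.056],[[0.0085,0,-0.001],0,0.056]]'
python3 - <<'E'
from h import *
s=observe();print(st(s["tcp_pos"]),s["force"],s["width"])
E
```

```text
time_s: 9.28
tcp_pos: [491.2, 103.8, 208.1]
ee_rot: [1.0, -0.018, 0.0, -0.0]
force: [-1.5, 0.9, 10.0]
width: 56.0
[ 84.8  22.9 208.1] [-1.47149591  0.87422552 10.02923063] 55.98868812202093
```

```bash
python3 -m inch '[[[0,0,-0.002],0,0.056],[[0.001,0,-0.0025],0,0.054],[[0.002,0,-0.003],0,0.052],[[0.002,0,-0.003],0,0.052]]'
python3 - <<'E'
from h import *
s=observe();print(st(s["tcp_pos"]),s["force"],s["torque"],s["width"])
d=read_camera("wrist");cv2.imwrite("pics/w5.png",d["frame"][:,:,::-1])
E
```

```text
time_s: 9.78
tcp_pos: [493.3, 103.7, 210.0]
ee_rot: [1.0, -0.017, -0.0, 0.0]
force: [3.4, 4.2, -13.9]
width: 52.5
[ 84.8  20.7 210. ] [  3.41658134   4.16415813 -13.94286052] [ 0.53735282 -0.48006847  0.1235299 ] 52.4583397744226
```

View pics/w5.png

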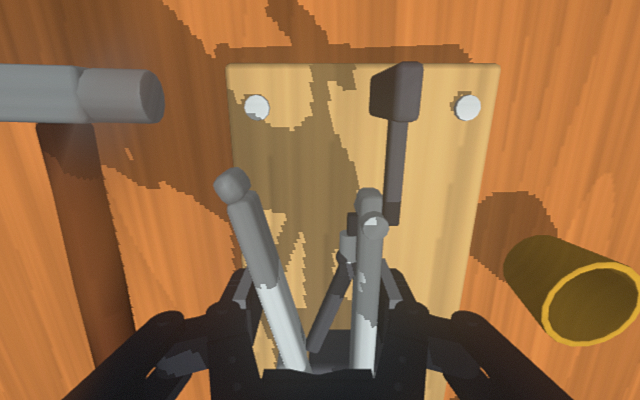

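Both pads are touching. The vertical force is friction from my lift overshooting the pad swing. I'll continue in small steps with less lift.

```bash
python3 -m inch '[[[0.001,0,0.001],0,0.05],[[0.002,0,0.001],0,0.048],[[0.003,0,0.0005],0,0.046],[[0.003,0,0.0005],0,0.046]]'
python3 - <<'E'
from h import *
s=observe();print(st(s["tcp_pos"]),s["force"],s["width"])
E
```

```text
time_s: 10.32
tcp_pos: [496.2, 103.6, 210.5]
ee_rot: [1.0, -0.017, 0.0, -0.0]
force: [-1.1, 4.3, 5.3]
width: 45.9
[ 84.7  17.8 210.5] [-1.08268618  4.30411649  5.32325216] 45.86165666069541
```

```bash
python3 -m inch '[[[0.001,0,-0.0005],0,0.044],[[0.002,0,-0.001],0,0.042],[[0.003,0,-0.001],0,0.04],[[0.003,0,-0.001],0,0.04],[[0.003,0,-0.001],0,0.04]]'
python3 - <<'E'
from h import *
s=observe();print(st(s["tcp_pos"]),s["force"],s["width"])
E
```

```text
time_s: 10.95
tcp_pos: [499.3, 103.3, 211.2]
ee_rot: [1.0, -0.017, 0.0, 0.0]
force: [1.4, 4.0, 2.5]
width: 40.1
[ 84.6  14.8 211.2] [1.44374024 3.95930189 2.46823027] 40.056196228351304
```

```bash
python3 -m inch '[[[0.0005,0,-0.0003],0,0.039],[[0.001,0,-0.0005],0,0.038],[[0.0015,0,-0.0007],0,0.037],[[0.002,0,-0.001],0,0.036],[[0.0025,0,-0.001],0,0.035],[[0.0025,0,-0.001],0,0.035]]'
python3 - <<'E'
from h import *
s=observe();print(st(s["tcp_pos"]),s["force"],s["width"])
E
```

```text
time_s: 11.7
tcp_pos: [501.8, 103.2, 212.2]
ee_rot: [1.0, -0.018, 0.0, 0.0]
force: [3.3, -0.2, -0.7]
width: 34.9
[ 84.5  12.2 212.2] [ 3.29036963 -0.17233904 -0.7298583 ] 34.922468453226294
```

```bash
python3 -m inch '[[[0.0005,0,-0.0003],0,0.034],[[0.001,0,-0.0005],0,0.033],[[0.0015,0,-0.0005],0,0.032],[[0.002,0,-0.0007],0,0.031],[[0.0024,0,-0.0007],0,0.03],[[0.0024,0,-0.0007],0,0.029],[[0.0024,0,-0.0007],0,0.028],[[0.0024,0,-0.0007],0,0.028]]'
python3 - <<'E'
from h import *
s=observe();print(st(s["tcp_pos"]),s["force"],s["width"])
d=read_camera("wrist");cv2.imwrite("pics/w6.png",d["frame"][:,:,::-1])
E
```

```text
time_s: 12.7
tcp_pos: [504.7, 103.2, 213.1]
ee_rot: [1.0, -0.018, 0.001, -0.0]
force: [7.2, -1.1, -1.7]
width: 28.1
[ 84.6   9.3 213.1] [ 7.24228387 -1.12967112 -1.65919206] 28.09888460723121
```

View pics/w6.png

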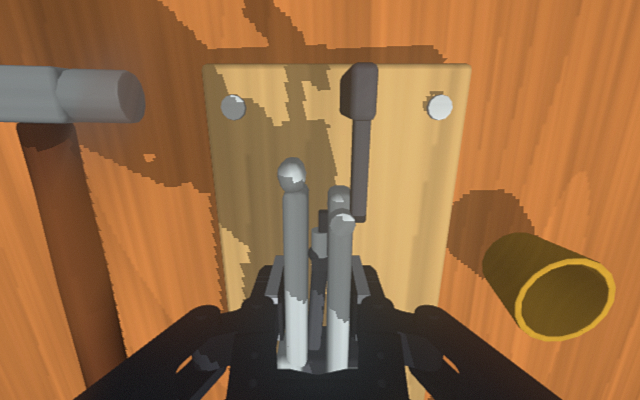

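```bash
python3 -m inch '[[[-0.0003,0,0],0,0.027],[[-0.0003,0,0],0,0.026],[[-0.0003,0,0],0,0.025],[[-0.0003,0,0],0,0.025]]'
python3 - <<'E'
from h import *
s=observe();print(st(s["tcp_pos"]),s["force"],s["width"])
E
```

```text
time_s: 13.25
tcp_pos: [504.6, 103.2, 213.1]
ee_rot: [1.0, -0.018, 0.001, -0.0]
force: [9.0, -0.9, -2.5]
width: 28.4
[ 84.6   9.4 213.1] [ 8.98119312 -0.89310263 -2.47999279] 28.415469266110822
```

The fingers are stalled at 28 mm, so the handles look to be against the stop. I'll open and check whether they stay locked.

```bash
python3 -m inch '[[[0,0,0],0,0.032],[[0,0,0],0,0.04],[[0,0,0],0,0.055],[[0,0,0],0,0.07],[[0,0,-0.02],0,0.075],[[0,0,-0.06],0,0.075],[[0,0.05,-0.1],0,0.075],[[0,0.05,-0.1],0,0.075]]'
python3 - <<'E'
from h import *
s=observe();d=read_camera("wrist");print(st(s["tcp_pos"]),s["ee_rot"],s["force"])
np.savez("w7.npz",pos=s["tcp_pos"],rot=s["ee_rot"],**{k:d[k] for k in("frame","range_z","mtx","hand_eye")})
cv2.imwrite("pics/w7.png",d["frame"][:,:,::-1]);cv2.imwrite("pics/w7c.png",cv2.resize(d["frame"][200:330,240:400,::-1],None,fx=4.5,fy=4.5,interpolation=cv2.INTER_CUBIC))
S=st(pts(wcam(d,s["tcp_pos"],s["ee_rot"]),d["range_z"]))
for X in (75,90,105,120,130):
    m=(abs(S[...,0]-X)<1.)&(S[...,2]>62)&(S[...,2]<76)&(S[...,1]<95)&(S[...,1]>10);y=np.sort(S[m][:,1]);print(X,y[:1],y[-1:])
E
```

```text
time_s: 14.25
tcp_pos: [502.2, 51.5, 315.2]
ee_rot: [1.0, -0.019, 0.002, 0.0]
force: [-0.7, 0.5, 0.4]
width: 75.1
[ 32.9  10.1 315.2] [ 9.99825215e-01 -1.85718759e-02  2.14586652e-03  1.44259680e-04] [-0.72750146  0.49973571  0.44424414]
75 [10.2] [26.3]
90 [10.2] [26.6]
105 [10.1] [27.7]
120 [18.] [27.8]
130 [18.4] [28.2]
```

View pics/w7.png

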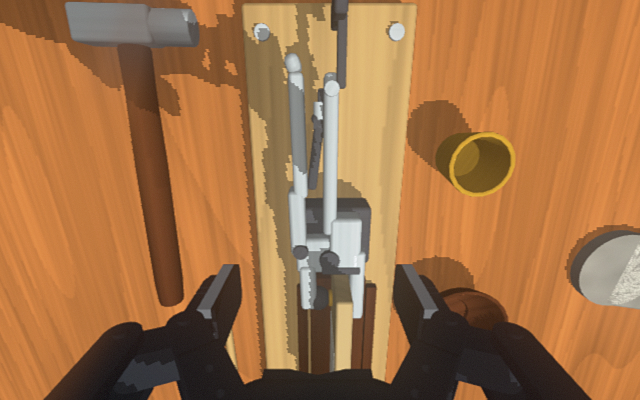

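View pics/w7c.png

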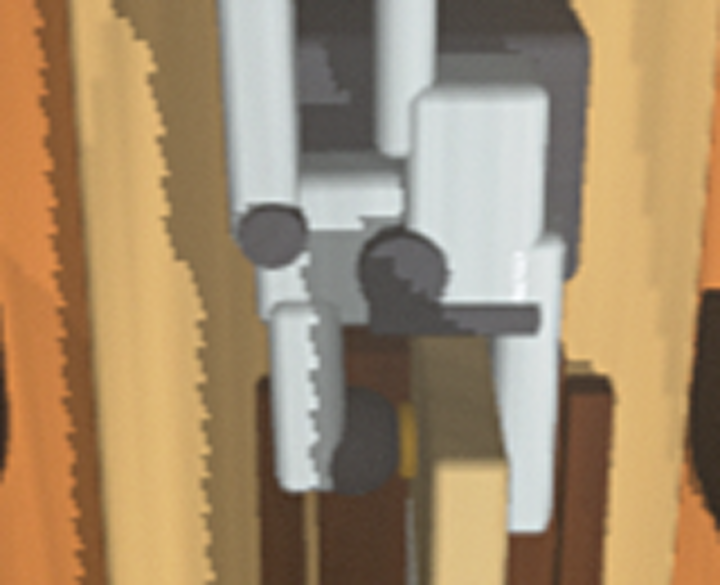

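Run:
```python
from h import *
def rep(f,lo,hi):
    w=np.load(f);S=st(pts(wcam(w,w["pos"],w["rot"]),w["range_z"]))
    for X in range(50,146,8):
        m=(abs(S[...,0]-X)<1.)&(S[...,2]>62)&(S[...,2]<76);Y=S[...,1]
        a=np.sort(Y[m&(Y<9)&(Y>-12)]);b=np.sort(Y[m&(Y<40)&(Y>14)])
        print(X,"fixed",a[:1],a[-1:],"mov",b[:1],b[-1:])
    return S
S=rep("w7.npz",0,0)
# stud/anvil profile: y vs z around x=-40
w=np.load("w7.npz")
print("stud px",S[290:300,330].tolist()[::3],S[296,322:345:2].tolist())
```

```text
50 fixed [-4.2] [4.5] mov [19.1] [30.8]
58 fixed [-4.9] [4.5] mov [14.7] [26.2]
66 fixed [-4.8] [4.6] mov [14.6] [26.6]
74 fixed [-4.6] [8.8] mov [14.5] [26.4]
82 fixed [-4.5] [8.8] mov [17.1] [26.9]
90 fixed [-4.2] [8.8] mov [17.7] [26.6]
98 fixed [-4.9] [8.7] mov [17.6] [27.1]
106 fixed [-4.8] [8.7] mov [18.1] [27.6]
114 fixed [-4.6] [8.7] mov [18.] [27.3]
122 fixed [-4.4] [8.7] mov [18.] [27.7]
130 fixed [-9.] [4.8] mov [18.4] [28.2]
138 fixed [-8.7] [-3.1] mov [20.1] [29.9]
stud px [[-32.8, -1.0, 58.9], [-33.2, -0.9, 62.5], [-34.7, -0.8, 64.6], [-36.6, -0.8, 66.0]] [[-33.6, 5.8, 66.2], [-34.2, 4.1, 65.3], [-35.2, 2.5, 63.9], [-35.9, 0.8, 62.9], [-34.7, -0.8, 64.6], [-35.6, -2.5, 63.2], [-21.2, -2.8, 84.2], [-12.8, -3.4, 96.5], [-12.0, -4.7, 97.6], [-12.0, -6.1, 97.7], [-11.3, -7.4, 98.7], [-12.1, -8.9, 97.5]]
```

```bash
python3 -m inch '[[[0,0.03,0],0,0.05],[[0,0.03,0],0,0.02],[[0,0.03,0],0,0],[[0,0.03,0],0,0],[[0,0.03,0],0,0]]'
python3 - <<'E'
from h import *
s=observe();d=read_camera("wrist");print(st(s["tcp_pos"]),s["ee_rot"],s["force"])
np.savez("w8.npz",pos=s["tcp_pos"],rot=s["ee_rot"],**{k:d[k] for k in("frame","range_z","mtx","hand_eye")})
cv2.imwrite("pics/w8.png",d["frame"][:,:,::-1]);cv2.imwrite("pics/w8c.png",cv2.resize(d["frame"][0:250,240:400,::-1],None,fx=2.4,fy=2.4,interpolation=cv2.INTER_CUBIC))
c=wcam(d,s["tcp_pos"],s["ee_rot"]);S=st(pts(c,d["range_z"]))
for X in range(58,146,8):
        m=(abs(S[...,0]-X)<1.)&(S[...,2]>62)&(S[...,2]<76);Y=S[...,1]
        a=np.sort(Y[m&(Y<9)&(Y>-12)]);b=np.sort(Y[m&(Y<40)&(Y>14)])
        print(X,"fixed",a[:1],a[-1:],"mov",b[:1],b[-1:])
E
```

```text
time_s: 14.92
tcp_pos: [501.1, 23.8, 312.7]
ee_rot: [1.0, -0.017, -0.0, 0.0]
force: [0.2, -0.2, -1.0]
width: 0.3
[  5.2  10.3 312.7] [ 9.99853272e-01 -1.71295002e-02 -1.19521758e-04  1.23227723e-05] [ 0.17514395 -0.2061813  -0.96289674]
58 fixed [-4.9] [4.8] mov [14.4] [26.]
66 fixed [-4.7] [4.9] mov [14.4] [26.5]
74 fixed [-4.4] [8.9] mov [14.4] [26.3]
82 fixed [-4.9] [8.3] mov [17.5] [26.8]
90 fixed [-4.8] [8.3] mov [17.5] [27.4]
98 fixed [-4.5] [8.3] mov [17.5] [27.1]
106 fixed [-4.3] [8.4] mov [17.9] [27.4]
114 fixed [-4.8] [8.4] mov [17.9] [27.9]
122 fixed [-4.6] [8.4] mov [18.3] [27.7]
130 fixed [-8.7] [4.8] mov [18.2] [28.]
138 fixed [-8.4] [-3.1] mov [20.] [29.7]
```

View pics/w8c.png

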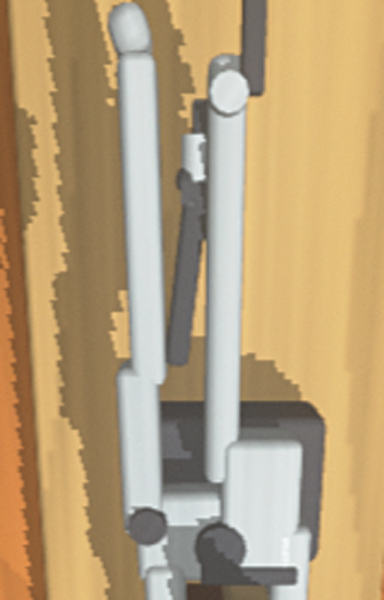

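Run:
```python
from h import *
w=dict(np.load("w8.npz"))
def ov(img,pos,rot,out,sl,k):
    c=wcam(w,pos,rot);i=cv2.resize(img[sl],None,fx=k,fy=k,interpolation=cv2.INTER_CUBIC)
    for x in range(56,147,6):
        for y,z,col in ((15,70,(0,0,255)),(25,70,(0,0,255)),(-5,69,(0,160,0)),(5,69,(0,160,0))):
            if y<10 and x>134: continue
            u,v=proj(c,S2W(p0,[[x,y,z]]))[0];cv2.circle(i,(int((u-sl[1].start+.5)*k),int((v-sl[0].start+.5)*k)),2,col,-1)
    cv2.imwrite(out,i)
ov(cv2.imread("pics/w6.png"),np.array([504.6,103.2,213.1]),[0.99984,-0.0178,0.001,0],"pics/ov6.png",np.s_[140:390,230:400],2.4)
ov(cv2.imread("pics/w8.png"),w["pos"],w["rot"],"pics/ov8.png",np.s_[0:240,240:400],2.5)
```

```text
(no output)
```

View pics/ov6.png

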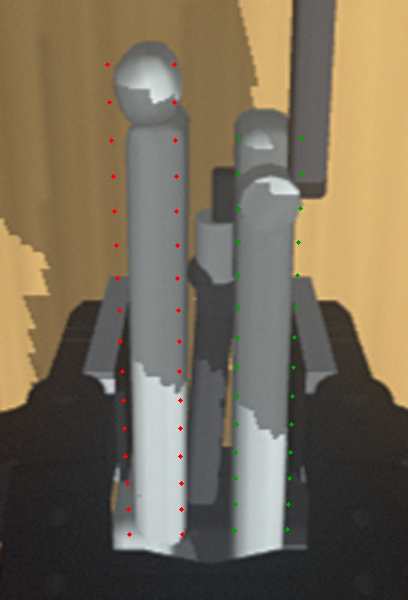

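View pics/ov8.png

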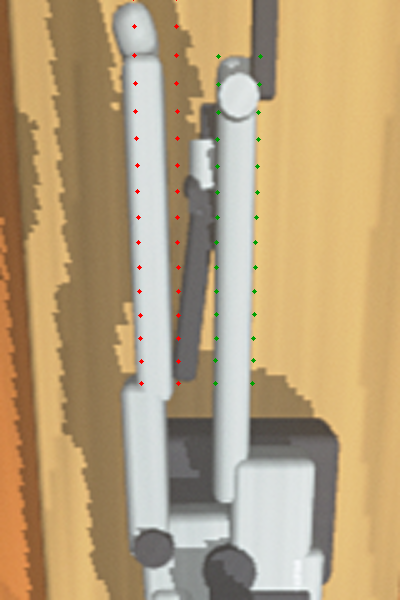

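While squeezed the bar was parallel or slightly past it. Released, it holds steadily but stands about 2 mm wider than nominal. I'll squeeze once more and let go very slowly, in case it bounced off its stop.

```bash
python3 -m inch '[[[0.001,-0.04,0],0,0.06],[[0.001,-0.079,0.01],0,0.06],[[0.001,-0.079,0.05],0,0.06],[[0.001,-0.079,0.08],0,0.06],[[0.001,-0.079,0.1],0,0.06],[[0.001,-0.079,0.1],0,0.05],[[0.001,-0.079,0.1],0,0.042],[[0.001,-0.079,0.1],0,0.036]]' 22
python3 - <<'E'
from h import *
s=observe();print(st(s["tcp_pos"]),s["force"],s["width"])
E
python3 -m inch '[[[0,0,0],0,0.034],[[0,0,0],0,0.0325],[[0,0,0],0,0.0315],[[0,0,0],0,0.0305]]'
python3 -m inch '[[[0,0,0],0,0.03],[[0,0,0],0,0.029],[[0,0,0],0,0.028],[[0,0,0],0,0.027]]'
```

```text
time_s: 15.98
tcp_pos: [504.8, 102.2, 213.8]
ee_rot: [1.0, -0.018, 0.001, -0.0]
force: [-2.1, 0.4, -0.3]
width: 35.9
[ 83.7   9.2 213.8] [-2.06255427  0.44077689 -0.33494618] 35.92982553221774
time_s: 16.48
tcp_pos: [504.3, 102.2, 213.0]
ee_rot: [1.0, -0.018, -0.001, 0.0]
force: [-7.3, 1.8, 5.2]
width: 30.4
time_s: 16.98
tcp_pos: [505.0, 102.3, 213.2]
ee_rot: [1.0, -0.018, 0.0, -0.0]
force: [-1.8, 1.5, 6.7]
width: 28.1
```

```bash
python3 -m inch '[[[0,0,0],0,0.0283],[[0,0,0],0,0.0287],[[0,0,0],0,0.0291],[[0,0,0],0,0.0295],[[0,0,0],0,0.03],[[0,0,0],0,0.0305],[[0,0,0],0,0.031],[[0,0,0],0,0.0315],[[0,0,0],0,0.032],[[0,0,0],0,0.033]]';python3 -m inch '[[[0,0,0],0,0.036],[[0,0,0],0,0.045],[[0,0,0],0,0.06],[[0,0,-0.03],0,0.06],[[0,0.04,-0.07],0,0.06],[[0,0.079,-0.1],0,0.06],[[0,0.079,-0.1],0,0.03],[[0,0.079,-0.1],0,0.0]]'
python3 - <<'E'
from h import *
s=observe();d=read_camera("wrist");print(st(s["tcp_pos"]),s["ee_rot"],s["force"])
np.savez("w9.npz",pos=s["tcp_pos"],rot=s["ee_rot"],**{k:d[k] for k in("frame","range_z","mtx","hand_eye")})
cv2.imwrite("pics/w9.png",d["frame"][:,:,::-1])
c=wcam(d,s["tcp_pos"],s["ee_rot"]);S=st(pts(c,d["range_z"]))
for X in range(58,146,8):
        m=(abs(S[...,0]-X)<1.)&(S[...,2]>62)&(S[...,2]<76);Y=S[...,1]
        a=np.sort(Y[m&(Y<9)&(Y>-12)]);b=np.sort(Y[m&(Y<40)&(Y>14)])
        print(X,"fixed",a[:1],a[-1:],"mov",b[:1],b[-1:])
E
```

```text
time_s: 18.23
tcp_pos: [504.6, 102.0, 212.8]
ee_rot: [1.0, -0.017, -0.0, 0.0]
force: [-4.1, -1.1, 1.4]
width: 33.1
time_s: 19.23
tcp_pos: [502.0, 23.4, 312.6]
ee_rot: [1.0, -0.018, -0.0, -0.0]
force: [0.5, -0.2, -1.0]
width: 24.3
[  4.8   9.4 312.6] [ 9.99842092e-01 -1.77705069e-02 -1.72049474e-05 -2.17960906e-05] [ 0.53212751 -0.2215651  -1.04834532]
58 fixed [-4.4] [4.5] mov [14.1] [26.4]
66 fixed [-4.3] [4.6] mov [14.1] [26.1]
74 fixed [-4.8] [8.6] mov [17.2] [26.6]
82 fixed [-4.6] [8.6] mov [17.2] [27.1]
90 fixed [-4.5] [8.6] mov [17.7] [26.9]
98 fixed [-5.] [8.6] mov [17.6] [27.2]
106 fixed [-4.8] [8.6] mov [17.6] [27.7]
114 fixed [-4.6] [8.6] mov [18.] [27.4]
122 fixed [-4.4] [8.6] mov [18.] [27.8]
130 fixed [-8.6] [5.] mov [18.3] [28.2]
138 fixed [-9.] [-3.] mov [20.] [29.8]
```

View pics/w9.png

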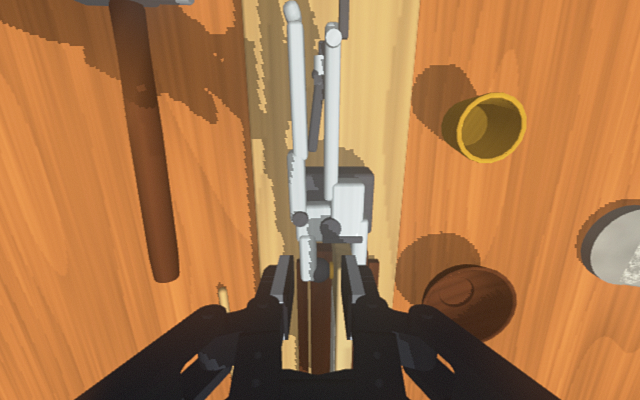

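The rest position is identical, so this is where the pliers lock themselves. The stud face is at y≈0, which means it is seated. Next is the tab: closed fingers on its +y side.

```bash
python3 -m inch '[[[-0.011,-0.055,0],0,0],[[-0.022,-0.11,0],0,0],[[-0.033,-0.166,0],0,0],[[-0.033,-0.166,0.04],0,0],[[-0.033,-0.166,0.08],0,0],[[-0.033,-0.166,0.08],0,0]]'
python3 - <<'E'
from h import *
s=observe();print(st(s["tcp_pos"]),s["force"],s["width"])
d=read_camera("wrist");cv2.imwrite("pics/w10.png",d["frame"][:,:,::-1])
d=read_camera("side");cv2.imwrite("pics/side10.png",cv2.resize(d["frame"][100:320,250:450,::-1],None,fx=2.7,fy=2.7))
E
```

```text
time_s: 20.02
tcp_pos: [474.1, 191.1, 230.1]
ee_rot: [1.0, -0.017, -0.003, 0.001]
force: [-0.7, 0.2, 0.6]
width: 0.0
[171.4  42.9 230.1] [-0.71106451  0.17013674  0.62094938] 0.03135960905639839
```

View pics/side10.png

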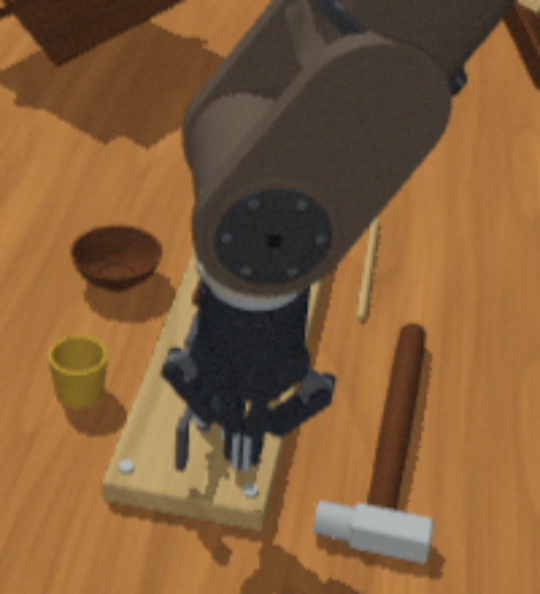

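View pics/w10.png

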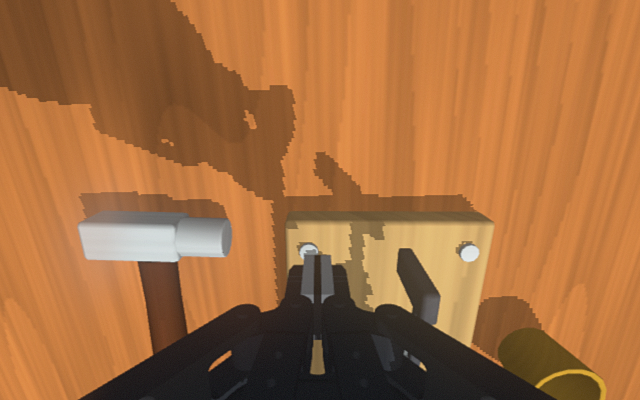

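Fingers are closed beside the tab with nothing between. I raise 6 mm so only the fingertips touch, then approach.

```bash
python3 -m inch '[[[0.006,0,-0.006],0,0],[[0.014,0,-0.006],0,0],[[0.02,0,-0.006],0,0],[[0.024,0,-0.006],0,0],[[0.026,0,-0.006],0,0]]'; python3 -m inch '[[[0.001,0,0],0,0],[[0.002,0,0],0,0],[[0.003,0,0],0,0],[[0.004,0,0],0,0]]';  python3 -m inch '[[[0.001,0,0],0,0],[[0.002,0,0],0,0],[[0.003,0,0],0,0],[[0.004,0,0],0,0]]'
python3 - <<'E'
from h import *
s=observe();print(st(s["tcp_pos"]),s["force"],s["width"])
E
```

```text
time_s: 20.75
tcp_pos: [501.1, 189.3, 238.8]
ee_rot: [1.0, -0.018, -0.0, 0.0]
force: [0.9, -0.7, -0.6]
width: -0.1
time_s: 21.25
tcp_pos: [504.8, 189.2, 238.8]
ee_rot: [1.0, -0.017, -0.0, 0.0]
force: [-0.9, -0.4, -0.1]
width: 0.1
time_s: 21.75
tcp_pos: [508.9, 189.0, 238.8]
ee_rot: [1.0, -0.018, -0.0, 0.0]
force: [-2.0, -1.7, -0.3]
width: 0.4
[170.5   8.  238.8] [-2.03777251 -1.66930765 -0.31594553] 0.35966981001095244
```

```bash
python3 -m inch '[[[0.001,0,0],0,0],[[0.0025,0,0],0,0],[[0.004,0,0],0,0],[[0.005,0,0],0,0]]'; python3 -m inch '[[[0.001,0,0],0,0],[[0.0025,0,0],0,0],[[0.004,0,0],0,0],[[0.005,0,0],0,0]]';  python3 -m inch '[[[0.001,0,0],0,0],[[0.002,0,0],0,0],[[0.003,0,0],0,0],[[0.004,0,0],0,0]]'
python3 - <<'E'
from h import *
s=observe();print(st(s["tcp_pos"]),s["force"],s["width"])
d=read_camera("side");cv2.imwrite("pics/side11.png",cv2.resize(d["frame"][140:320,250:420,::-1],None,fx=3.2,fy=3.2))
E
```

```text
time_s: 22.25
tcp_pos: [513.9, 188.9, 238.8]
ee_rot: [1.0, -0.017, -0.0, 0.0]
force: [-3.0, -2.0, -0.1]
width: -0.0
time_s: 22.75
tcp_pos: [518.9, 188.7, 238.8]
ee_rot: [1.0, -0.018, -0.0, 0.0]
force: [-4.1, -0.8, -0.7]
width: -0.1
time_s: 23.25
tcp_pos: [522.9, 188.6, 238.9]
ee_rot: [1.0, -0.017, 0.0, 0.0]
force: [-4.3, -0.6, 0.0]
width: 0.1
[170.6  -6.1 238.9] [-4.33174219e+00 -6.22265207e-01  3.02205723e-03] 0.09941374870101571
```

View pics/side11.png

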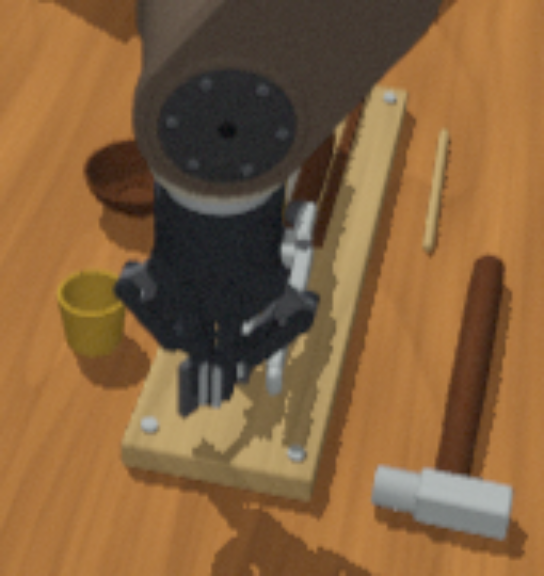

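```bash
python3 -m inch '[[[0.001,0,0],0,0],[[0.002,0,0],0,0],[[0.003,0,0],0,0],[[0.004,0,0],0,0]]'; python3 -m inch '[[[0.001,0,0],0,0],[[0.002,0,0],0,0],[[0.003,0,0],0,0],[[0.003,0,0],0,0]]'
python3 - <<'E'
from h import *
s=observe();print(st(s["tcp_pos"]),s["force"],s["width"])
d=read_camera("side");cv2.imwrite("pics/side12.png",cv2.resize(d["frame"][140:320,250:420,::-1],None,fx=3.2,fy=3.2))
E
```

```text
time_s: 23.8
tcp_pos: [526.9, 188.5, 238.9]
ee_rot: [1.0, -0.017, -0.0, 0.0]
force: [-3.9, -0.8, -0.6]
width: -0.2
time_s: 24.3
tcp_pos: [529.9, 188.4, 238.9]
ee_rot: [1.0, -0.018, 0.0, 0.0]
force: [-5.0, 0.4, -1.3]
width: 0.1
[170.6 -13.1 238.9] [-4.97942995  0.3515541  -1.32718098] 0.05285968475850868
```

View pics/side12.png

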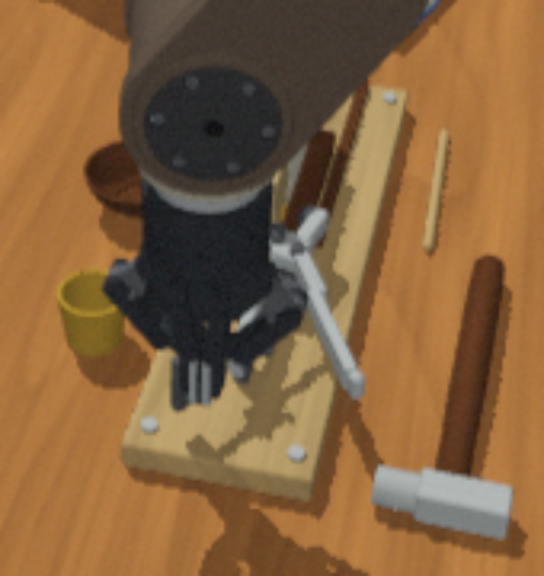

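The pliers sprang wide open, and the force was only 5 N. I back off the tab, rise straight up, and check everything.

```bash
python3 -m inch '[[[-0.006,0,0],0,0],[[-0.012,0,0],0,0],[[-0.02,0,0],0,0],[[-0.03,0,0],0,0],[[-0.04,0,-0.01],0,0],[[-0.04,0,-0.06],0,0],[[-0.04,0.05,-0.1],0,0],[[-0.04,0.1,-0.12],0,0],[[-0.03,0.15,-0.13],0,0],[[-0.03,0.17,-0.13],0,0]]'; python3 -m inch '[[[0,0,0],0,0.085],[[0,0,0],0,0.085],[[0,0,0],0,0.085],[[0,0,0],0,0.085]]'
python3 - <<'E'
from h import *
s=observe();print(st(s["tcp_pos"]),s["force"],s["time_s"])
d=read_camera("wrist");cv2.imwrite("pics/w13.png",d["frame"][:,:,::-1]);c=wcam(d,s["tcp_pos"],s["ee_rot"]);S=st(pts(c,d["range_z"]))
np.savez("w13.npz",pos=s["tcp_pos"],rot=s["ee_rot"],**{k:d[k] for k in("frame","range_z","mtx","hand_eye")})
cv2.imwrite("pics/w13c.png",cv2.resize(d["frame"][150:380,240:400,::-1],None,fx=2.6,fy=2.6,interpolation=cv2.INTER_CUBIC))
for X in (60,75,90,105,120):
    m=(abs(S[...,0]-X)<1.)&(S[...,2]>62)&(S[...,2]<76);Y=S[...,1];b=np.sort(Y[m&(Y<95)&(Y>20)]);print(X,b[:1],b[-1:])
d=read_camera("scene");cv2.imwrite("pics/scene13.png",d["frame"][:,:,::-1])
E
```

```text
time_s: 25.6
tcp_pos: [493.6, 17.4, 370.5]
ee_rot: [1.0, -0.019, 0.001, 0.0]
force: [-0.7, 0.7, 0.9]
width: 0.1
time_s: 26.1
tcp_pos: [493.9, 20.2, 368.8]
ee_rot: [1.0, -0.017, -0.0, 0.0]
force: [0.5, 0.2, -0.1]
width: 72.8
[  1.3  17.3 368.8] [ 0.53278205  0.22441008 -0.06050028] 26.1
60 [29.2] [47.8]
75 [20.6] [55.5]
90 [51.9] [63.]
105 [59.7] [70.9]
120 [67.6] [78.8]
```

View pics/w13.png

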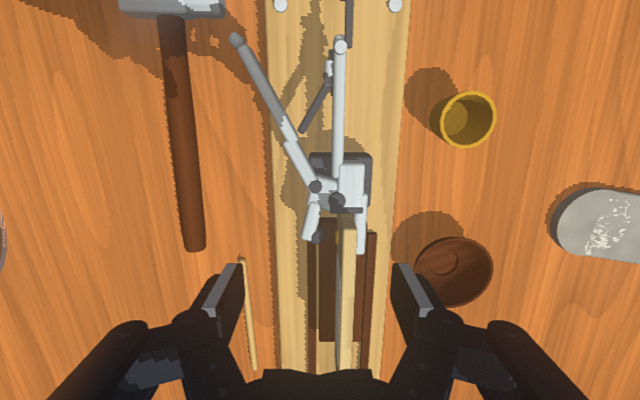

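View pics/w13c.png

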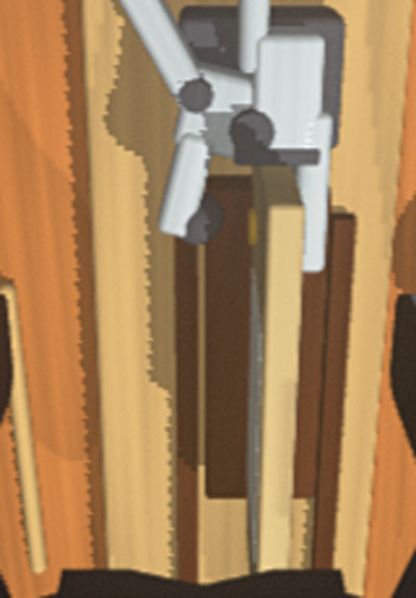

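View pics/scene13.png

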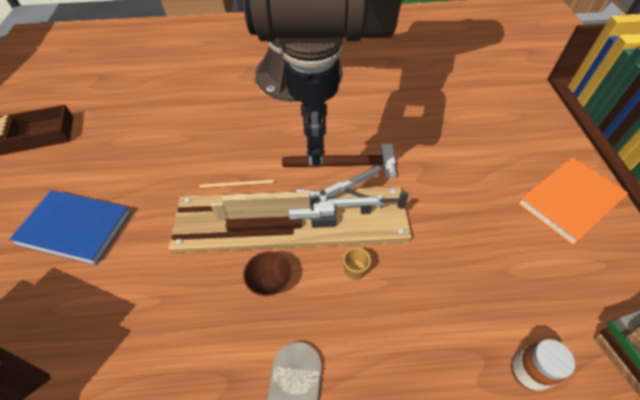

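The pliers are wide open as before, and the bystanders haven't moved. Only the stud's flat head shows against the board. I'll check the stud and board numerically.

Run:
```python
from h import *
w=np.load("w13.npz");S=st(pts(wcam(w,w["pos"],w["rot"]),w["range_z"]));F=w["frame"].astype(int)
v,u=np.mgrid[:400,:640]
m=(F[...,0]>130)&(F[...,1]>90)&(F[...,2]<60)&(u>325)&(u<345)&(v>220)&(v<255);print("stud px",m.sum(),S[m].min(0) if m.any() else 0,S[m].max(0) if m.any() else 0,np.median(S[m],0))
for r in(226,230,234,240,250):print(r,S[r,347])
w=np.load("w3.npz");S=st(pts(wcam(w,w["pos"],w["rot"]),w["range_z"]));F=w["frame"].astype(int)
m=(F[...,0]>130)&(F[...,1]>90)&(F[...,2]<60)&(u>290)&(u<312)&(v>200)&(v<230);print("before",m.sum(),S[m].min(0),S[m].max(0))
```

```text
stud px 16 [-42.4  -2.   63.4] [-33.6   0.1  66.6] [-36.6  -1.   65.6]
226 [-11.7  -6.6  99.6]
230 [-13.1  -6.2 104.7]
234 [-16.9  -6.4 104.1]
240 [-22.   -6.5 104.6]
250 [-31.3  -6.8 104.3]
before 49 [-42.4  -0.8  60.5] [-33.5   3.7  66.6]
```

```bash
python3 -c "
from workcell import hand_in;print(hand_in())"
```

```text
the job is handed in; nothing more can be done
None
```

The job is done and handed in at about 26 s of the 72 s allowed; no verdict came back.

1. **Board:** I pinched its top edge and slid it about 38.7 mm to the stop. Its end now reads stand x ≈ -12 mm, which is home.
2. **Squeeze:** I closed both handles with the grip set to 22 N, keeping the pads centred on them. I then let go and looked: the pliers stayed locked with nothing touching them.
3. **Release:** I pushed the tab with closed fingers, reading at most about 5 N. The pliers sprang wide open by themselves and I withdrew.

**Last checks:**
- The handle is splayed open at least as wide as at the start.
- The stud's outer face is at y ≈ 0 mm, against 3.7 mm before, which means fully seated.
- In the last wrist and scene pictures the inkpot, bowl, pen and hammer look unmoved.
- The robot is clear of everything.

**Checks that disagreed:**
- **Locked position:** the locked handle rested about 2 mm (0.025 rad) wider than the stated parallel position. I squeezed again and released slowly, and it came back to exactly the same place, so I took that as its locked position.
- **Gripper width:** while squeezing, the gripper read 28 mm where 30 mm was expected.
- **Fixed cameras:** the two fixed cameras disagreed by about 9 mm on where the stand is, so I used the wrist camera's measurement.

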